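# Stand the tipped oil bottle up and close the row in the kitchen lane

### The job

The square oil bottle has tipped over in the lane tray on the counter. Stand it upright on the lane floor again, setting it down gently without letting it drop, then use it to push the two jars on the end-board side up to the end board and press the row together firmly but not hard (about 15 N), so that board, jars and bottle end up standing tight in one line. Leave the jar at the open end and the mug alone.

Things in the scene. Friction and masses are not known exactly. Their poses are not given: they have to be found in the camera images.
- tray: Fixed shallow wooden lane tray on the counter. Origin: centre of its underside; z up; y along it (480 mm), x across (140 mm outside, 124 mm between the lips). Floor top 8 mm above the counter; lips 8 mm thick, rising 10 mm above the floor; end board at the +y end 12 mm thick, 60 mm above the counter; the -y end is open.
- bottle: Square glass bottle, 145 mm long, 0.25 to 0.47 kg, lying on a flat side along the lane, cap to the end board. Origin: centre of its base; z runs from base to cap (up when standing). Body 54 x 54 mm to z = 100, faces square to its x and y; shoulder tapers from radius 23 at z = 100 to 12 at z = 125; steel cap radius 11.5 up to z = 145. Centre of mass about 55 mm from the base.
- jar_low: Low round white jar, radius 27 mm, 62 mm high with its wooden lid, 0.28 kg, standing loose in the lane between bottle and end board. Origin: centre of its underside; z up. It may change places with jar_high. The two jars together resist sliding with a few newtons; once the row is up against the end board it gives no further.
- jar_high: Round white jar, radius 27 mm, 74 mm high with its wooden lid, 0.3 kg, standing loose in the lane between bottle and end board. Origin: centre of its underside; z up. It may change places with jar_low.
- jar_end: Round white jar like jar_low (radius 27 mm, 62 mm high), alone at the open (-y) end of the lane, behind the base of the lying bottle. Leave it alone. Origin: centre of its underside; z up.
- mug: White mug, 80 mm across, 90 mm high, on the counter beyond the tray. Leave it alone. Origin: centre of its underside; z up.
Mind the look-alikes: they are no part of the job. What is shaped like the jar_low but blue or orange is not meant. Of the things shaped like the bottle, the glass one is meant.

How it is judged:
On the way:
1. with the bottle upright, the row is pressed together against the end board: bottle on jar with over 8 N (angle between bottle's own z axis and vertical below 0.1 rad and (contact force between bottle and jar_low above 8 N or contact force between bottle and jar_high above 8 N) and (horizontal distance between bottle and jar_low below 0.0595 m or horizontal distance between bottle and jar_high below 0.0595 m) and horizontal distance between jar_low and jar_high below 0.058 m and y of any of jar_low, jar_high in the frame of tray above 0.197 m), for 0.1 s.
At the end, for the whole second after the job is handed in: Bottle and jars upright (within 3.4 degrees), at rest on the lane floor, all within 20 mm of its centre line; far jar within 4 mm of the end board, jars at most 58 mm and bottle and near jar at most 59.5 mm apart, axis to axis (54 mm is touching); jar_end and mug within 10 mm of their starts (angle between each of bottle, jar_low, jar_high, jar_end's own z axis and vertical below 0.06 rad and z of bottle in the frame of tray between 0.004 and 0.012 m and x of bottle in the frame of tray between -0.02 and 0.02 m and x of jar_low in the frame of tray between -0.02 and 0.02 m and x of jar_high in the frame of tray between -0.02 and 0.02 m and (horizontal distance between bottle and jar_low below 0.0595 m or horizontal distance between bottle and jar_high below 0.0595 m) and horizontal distance between jar_low and jar_high below 0.058 m and y of any of jar_low, jar_high in the frame of tray above 0.197 m and linear speed of each of bottle, jar_low, jar_high below 0.02 m/s and distance of each of jar_end, mug from where it was at the start of the episode below 0.01 m).
It fails at once if the bottle is dropped or topples: it moves faster than 0.4 m/s with no finger touching it (a fall of about 8 mm) (linear speed of bottle above 0.4 m/s and contact force between the fingers and bottle below 0.05 N).
It fails at once if the bottle is slammed onto the tray (over 60 N) (contact force between bottle and tray above 60 N).
It fails at once if the bottle presses on a jar with over 60 N (contact force between bottle and jar_low above 60 N or contact force between bottle and jar_high above 60 N or contact force between bottle and jar_end above 60 N).
It fails at once if the jar at the open end or the mug is moved more than 10 mm (distance of any of jar_end, mug from where it was at the start of the episode above 0.01 m).
It also fails if it takes over 51 s, if anything falls off the work surface, if the arm or the gripper's body presses on something with over 40 N, if the wrist force passes 120 N, or if a joint passes its speed limit or range.

### The arm

A 6-joint arm with a two-finger parallel gripper is mounted at the origin on the work surface. World frame = base frame: x ahead of the robot, y to its left, z up, the work surface at z = 0. Lengths are in m, angles in rad, forces in N, time in s.
With the tool pointing down it reaches from about 0.325 to 0.85 m from the base axis. Payload 15.5 kg.
Tool frame: the origin (TCP) lies at the very end of the fingers, on their centre line; the grasp point (between the pads) lies 19 mm behind it; z points along the fingers, y is the line along which they close (so a half turn about z gives the same grasp; the last joint's range is limited). The gripper opens to 91 mm and grips with 3 to 60 N. Pads are 32 mm wide; open, the fingers measure 118 mm over their backs; the gripper's body (76 mm by 178 mm) begins 60 mm behind the grasp point.
Start: joints at [-1.413, 0.494, 1.345, -0, 1.302, -0.096], TCP at [0.157, -0.605, 0.214] pointing down, gripper open.
Joint ranges: [-2.91, 2.91], [-0.82, 2.16], [0.22, 2.67], [-1.22, 4.37], [0.12, 2.79], [-3.08, 3.08]. Speed limits (rad/s): [1.89, 1.89, 2.57, 3.01, 3.01, 3.01].

### API

Orientations are given as a rotation vector (axis times angle).
In Python, from bench import manip gives the robot as it stands.
- The arm moves only by the shell command python3 -m jog 'ROWS' [FORCE]. ROWS is JSON, a list of rows, each a list of 3 entries, a list of its own where there are three numbers: the finger opening in cm, from 0 to 9.12, then the shift along the tool's x, y, z in cm, then the turn about the tool's z in rad. A call has 1 to 8 rows; each row is the pose to reach, as a shift and turn from the pose commanded when the call began, along the tool's axes at that moment; what a row does not reach only later rows make up. A row lasts 1/10 s, in which the tool goes at most 50 mm and 8.59 degrees, less where a joint would pass 70% of its speed; a pose out of reach is approached as far as the arm can. A call with a gripper value outside its range is refused whole. The fingers move at their own pace and stop on an object; FORCE is the grip in N (left out, the last holds). Time passes only in rows, so rows that repeat a pose let the fingers close. It gives the time, the measured TCP pose, the force, the opening and the grip force at its end, in the units of the state.
- manip.get_state(): the state, without advancing time (a new reading comes with each control period).
- manip.grab_frame(name): name is "scene" or "side" or "wrist"; returns (picture, depth): 480x640x3 uint8, red, green, blue; 480x640 float32, m along the optical axis (not along the pixel's ray), 0 where there is no reading.
- manip.camera_info(name): a dict with "mtx" (3x3 intrinsics, pixels), "R" (3x3) and "t" (3): a world point X has camera coordinates R X + t. Camera axes: x right, y down, z forward; pixel columns grow to the right and rows downward; lengths in m; the calibration is good to about 2 mm. The wrist camera is an equidistant fisheye: a pixel r from the principal point sees the ray r / f radians off the axis. A picture is of the moment at which its call begins: read the wrist's pose just before it. camera_info takes no time and is no camera call; for the wrist camera it gives the pose at the moment of the call.
- manip.job_done(): hands the job in; it is judged then, once.
The state is a dict: "time_s": time; "joints": joint angles; "joint_vel": joint speeds; "joint_efforts": joint torques, N m; "tool_pos": TCP position; "eef_rot": TCP orientation; "wrist_force": force on the tool from outside, world axes, zero at the start; "ft_torque": the same for the moment, N m; "finger_gap": finger opening in m; "grip_force": force on a finger pad.
Only numpy, scipy, OpenCV 4.12 (cv2) and the standard library are available. Lean on these libraries where they do the work, as an engineer would, in place of code of your own. Each camera call takes 0.05 s, during which the arm holds its last target. There are 200 camera calls.

## Working session

There is one attempt and no reset: what is moved stays moved. The work goes in short steps, Python scripts to look and compute and a shell command to move; the robot and the scene stay as the last step left them, time stands still between calls to the robot, and variables do not carry over. Pictures are saved under pics/ and viewed, at most 10 in all, crops included, and the job is handed in when it is done.

```bash
ls; mkdir -p pics; python3 - <<'E'
from bench import manip
import cv2,numpy as np
print(manip.get_state())
ims=[]
for n in("scene","side"):
    c=manip.camera_info(n);print(n,c)
    p,d=manip.grab_frame(n);np.savez(f"pics/{n}0.npz",p=p,d=d)
    cv2.imwrite(f"pics/{n}0.png",p[:,:,::-1])
    print((d>0).mean())
E
```

```text
pics
{'time_s': 0.0, 'joints': array([-1.41248613e+00,  4.94137271e-01,  1.34616074e+00, -9.36462610e-06,
        1.30249842e+00, -9.55233226e-02]), 'joint_vel': array([-0.00014263, -0.0018343 , -0.00058395,  0.00114509, -0.00128603,
       -0.00171489]), 'joint_efforts': array([ 5.38930966e-03, -8.78809834e+01, -3.81862199e+01,  7.09625334e-02,
        5.28981315e-02, -1.23566238e-04]), 'tool_pos': array([ 0.15687105, -0.60458434,  0.21335678]), 'eef_rot': array([-3.11513070e+00, -3.97502811e-01,  7.34983347e-05]), 'wrist_force': array([-0.25703813,  0.27497056,  0.3286507 ]), 'ft_torque': array([-0.05190367,  0.03462099, -0.02440531]), 'grip_force': 0.0, 'finger_gap': 0.09114421345619664}
scene {'mtx': array([[476.91601346,   0.        , 315.33975089],
       [  0.        , 476.91601346, 235.43429384],
       [  0.        ,   0.        ,   1.        ]]), 'R': array([[ 0.50216493,  0.86460362,  0.01705764],
       [ 0.55577112, -0.30755627, -0.772352  ],
       [-0.66253215,  0.39732823, -0.63496569]]), 't': array([-0.27025037, -0.27928091,  1.39937482])}
0.99578125
side {'mtx': array([[440.20470372,   0.        , 323.68761467],
       [  0.        , 440.20470372, 243.11546138],
       [  0.        ,   0.        ,   1.        ]]), 'R': array([[ 0.88801225, -0.45981816,  0.00122493],
       [-0.34629461, -0.6705206 , -0.6561114 ],
       [ 0.30251328,  0.58221077, -0.75466306]]), 't': array([-0.54310817,  0.21366834,  0.72122922])}
0.9959830729166667
```

View pics/scene0.png

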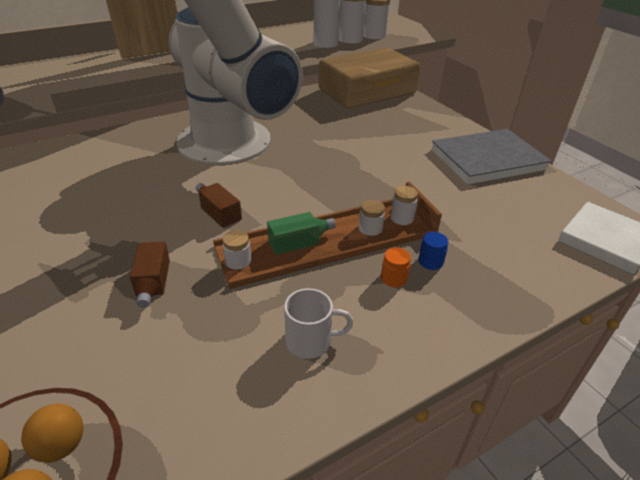

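View pics/side0.png

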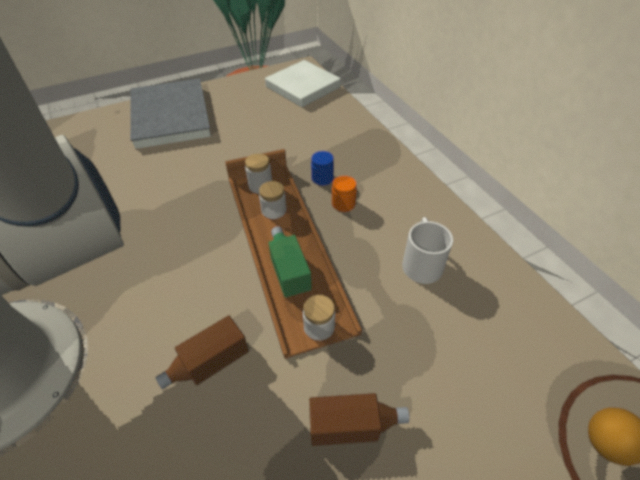

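The scene view shows one green glass bottle lying in the tray at (297,232), side view (290,265). Look-alikes in the scene view:
- Brown bottles at (218,205) and (150,270), which are not glass.
- Orange jar at (397,267) and blue jar at (433,250), which are not the white ones.

I choose the green bottle. The white jars are at (372,217) and (404,205), jar_end is at (237,250) and the mug is at (308,323).

```bash
cat > h.py <<'E'
from bench import manip
import cv2,numpy as np
def cloud(n,p=None,d=None):
    c=manip.camera_info(n)
    if p is None: p,d=manip.grab_frame(n)
    v,u=np.mgrid[:480,:640]
    K=c["mtx"];X=np.stack([(u-K[0,2])/K[0,0]*d,(v-K[1,2])/K[1,1]*d,d],-1)
    return p,(X-c["t"])@c["R"]
def rep(n,p,W):
    hsv=cv2.cvtColor(p,cv2.COLOR_RGB2HSV).astype(int);H,S,V=hsv[...,0],hsv[...,1],hsv[...,2]
    z=W[...,2]
    inb=(W[...,0]>.3)&(W[...,0]<.75)&(W[...,1]>-.5)&(W[...,1]<.5)
    out={}
    g=inb&(H>45)&(H<85)&(S>90)&(z>.012)
    out["green"]=g
    t=g&(z>.055)&(z<.068)
    if t.sum()>30:
        q=W[t][:,:2].astype(np.float32); r=cv2.minAreaRect(q*1000)
        print(n,"green top",t.sum(),"z",np.median(W[t][:,2]).round(4),r)
    lid=inb&(H>8)&(H<22)&(S>70)&(z>.06)&(z<.09)
    k,l,s,ce=cv2.connectedComponentsWithStats(lid.astype(np.uint8))
    for i in range(1,k):
        if s[i,4]>60:
            m=l==i;zz=np.percentile(W[m][:,2],80);tp=m&(abs(z-zz)<.004)
            cc,rr=cv2.minEnclosingCircle(W[tp][:,:2].astype(np.float32)*1000)
            print(n,"lid px",ce[i].round(),"z",zz.round(4),"c",np.round(cc,1),"r",round(rr,1))
    return out
E
python3 - <<'E'
from h import *
for n in("scene","side"):
    f=np.load(f"pics/{n}0.npz");p,W=cloud(n,f["p"],f["d"]);rep(n,p,W)
    pts={"scene":[(218,270),(229,282),(440,226),(415,188),(295,232),(330,224),(308,325),(340,235),(600,300)],
     "side":[(228,160),(285,152),(288,355),(358,331),(290,265),(277,232),(275,345)]}[n]
    for u,v in pts: print(n,(u,v),W[v,u].round(4))
    c=p[130:370,180:460] if n=="side" else p[170:300,190:460]
    c=cv2.resize(c[:, :200],None,fx=2.4,fy=2.4) if n=="side" else cv2.resize(c,None,fx=2.9,fy=2.9)
    cv2.imwrite(f"pics/{n}_crop.png",c[:,:,::-1])
E
```

```text
scene green top 771 z 0.0613 ((519.6270751953125, -39.61050033569336), (108.2049331665039, 52.47719192504883), 81.22547149658203)
scene lid px [406. 194.] z 0.0817 c [560.4 219.7] r 27.6
scene lid px [373. 208.] z 0.07 c [555.8 131.6] r 28.0
scene lid px [235. 240.] z 0.0704 c [ 513.  -171.3] r 26.9
scene lid px [397. 256.] z 0.0621 c [705.   85.7] r 25.9
scene lid px [ 91. 398.] z 0.0619 c [ 733.  -487.5] r 19.5
scene (218, 270) [ 0.5078 -0.2136 -0.0031]
scene (229, 282) [ 0.572  -0.2135  0.0182]
scene (440, 226) [ 6.205e-01  2.854e-01 -5.000e-04]
scene (415, 188) [0.5339 0.2712 0.0583]
scene (295, 232) [ 0.5434 -0.0526  0.0595]
scene (330, 224) [0.5373 0.0363 0.0426]
scene (308, 325) [ 0.7895 -0.1612  0.0866]
scene (340, 235) [0.5432 0.0603 0.0065]
scene (600, 300) [ 0.9498  0.4051 -0.003 ]
side green top 1283 z 0.0613 ((516.0191040039062, -42.28516387939453), (107.76002502441406, 54.15212631225586), 81.96753692626953)
side lid px [257. 162.] z 0.082 c [559.  217.5] r 26.5
side lid px [344. 183.] z 0.0626 c [703.9  84.3] r 25.3
side lid px [271. 191.] z 0.0702 c [555.2 130.1] r 26.0
side lid px [318. 309.] z 0.0704 c [ 512.5 -172.8] r 25.7
side lid px [563. 421.] z 0.0621 c [ 732.  -487.6] r 21.3
side (228, 160) [ 0.5284  0.3539 -0.0017]
side (285, 152) [0.639  0.2474 0.0561]
side (288, 355) [ 0.4428 -0.1964  0.008 ]
side (358, 331) [ 0.5663 -0.2153  0.0173]
side (290, 265) [ 0.5102 -0.0638  0.0615]
side (277, 232) [0.5259 0.0343 0.0463]
side (275, 345) [ 0.432  -0.1649 -0.0007]
```

View pics/scene_crop.png

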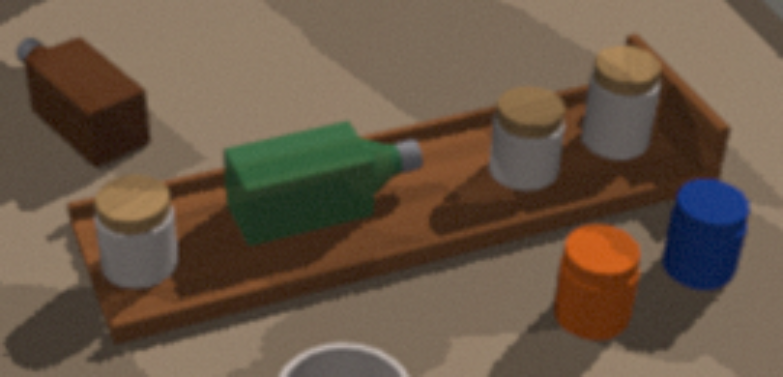

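The crop confirms the green glass bottle at (300,180): flat on its side, cap to the end board, steel cap at (408,155). Next: the tray axis, the bottle axis and its base edge.

```bash
python3 - <<'E'
from h import *
for n in("scene","side"):
    f=np.load(f"pics/{n}0.npz");p,W=cloud(n,f["p"],f["d"])
    hsv=cv2.cvtColor(p,cv2.COLOR_RGB2HSV).astype(int);H,S,V=[hsv[...,i] for i in range(3)]
    x,y,z=W[...,0],W[...,1],W[...,2]
    box=(x>.42)&(x<.66)&(y>-.24)&(y<.30)
    lip=box&(z>.013)&(z<.021)&((H<14)|(H>170))&(S>100)
    r=cv2.minAreaRect(W[lip][:,:2].astype(np.float32)*1000);print(n,"tray",lip.sum(),r)
    g=box&(H>45)&(H<85)&(S>90)&(z>.057)&(z<.066)
    q=W[g][:,:2]*1000
    for axd in (8.0,9.0):
        a=np.radians(axd);d=np.array([np.sin(a),np.cos(a)]);e=np.array([d[1],-d[0]])
    # axis from long edges: per-bin across extent
    a=np.radians(8.0);d=np.array([np.sin(a),np.cos(a)]);e=np.array([d[1],-d[0]])
    s=q@d;w=q@e;c=[]
    for b in np.arange(np.percentile(s,1)+8,np.percentile(s,1)+92,8):
        m=(s>b-4)&(s<b+4);c.append((b,w[m].min(),w[m].max()))
    c=np.array(c);print(np.round(np.percentile(s,[.2,1,99.8]),1));print(c.round(1).tolist())
    for k in (1,2): print("edge slope deg",np.degrees(np.polyfit(c[:,0],c[:,k],1)[0]).round(2))
    m=box&(z>.03)&(z<.06)&(S<70)&(y>0.02)&(y<.09)
    print("cap",m.sum(),np.percentile(W[m]@[d[0],d[1],0],[50,98]) if m.sum() else "",W[m].mean(0) if m.sum() else "")
    for nm,X in(("low",(555.5,130.8)),("high",(559.7,218.6)),("end",(512.8,-172))): print(nm,np.round([np.dot(X,d),np.dot(X,e)],1))
E
```

```text
scene tray 1013 ((538.5342407226562, 30.4346923828125), (477.6348876953125, 145.9600372314453), 81.81979370117188)
[-20.9 -20.4  77.8]
[[-12.4, 494.4, 545.5], [-4.4, 496.1, 545.0], [3.6, 498.3, 545.2], [11.6, 494.6, 545.7], [19.6, 494.7, 546.1], [27.6, 494.6, 544.0], [35.6, 493.9, 545.6], [43.6, 494.6, 544.9], [51.6, 494.4, 545.3], [59.6, 495.1, 543.1], [67.6, 494.4, 544.4]]
edge slope deg -1.1
edge slope deg -0.96
cap 69 [0.11405036 0.12205178] [0.53399267 0.04007178 0.04108971]
low [206.8 531.9]
high [294.4 523.8]
end [-99.  531.7]
side tray 262 ((537.4552612304688, 26.032913208007812), (471.1111755371094, 139.17117309570312), 81.51956176757812)
[-23.3 -22.5  76.4]
[[-14.5, 490.1, 543.7], [-6.5, 489.8, 543.9], [1.5, 490.1, 543.0], [9.5, 489.9, 542.2], [17.5, 490.4, 542.7], [25.5, 489.9, 542.4], [33.5, 490.3, 542.2], [41.5, 490.2, 542.3], [49.5, 490.0, 541.5], [57.5, 490.1, 542.3], [65.5, 491.3, 541.8]]
edge slope deg 0.5
edge slope deg -1.39
cap 71 [0.11348001 0.12150882] [0.52652683 0.0407163  0.04335857]
low [206.8 531.9]
high [294.4 523.8]
end [-99.  531.7]
```

```bash
python3 -m jog '[[6.6,[25.2,-24.5,0],-1.178],[6.6,[25.2,-24.5,0],-1.178],[6.6,[25.2,-24.5,0],-1.178],[6.6,[25.2,-24.5,0],-1.178],[6.6,[25.2,-24.5,0],-1.178],[6.6,[25.2,-24.5,0],-1.178],[6.6,[25.2,-24.5,0],-1.178],[6.6,[25.2,-24.5,0],-1.178]]' 10
cat >> h.py <<'E'
from scipy.spatial.transform import Rotation as Ro
D=np.array([np.sin(np.radians(8.)),np.cos(np.radians(8.)),0]);E_=np.array([D[1],-D[0],0])
def st(goal=None):
    s=manip.get_state();R=Ro.from_rotvec(s["eef_rot"]).as_matrix();p=s["tool_pos"]
    print("t",round(s["time_s"],2),"p",p.round(4),"s,e mm",np.round([p@D*1e3,p@E_*1e3],1),"yaw x",np.degrees(np.arctan2(R[1,0],R[0,0])).round(2),"gap",round(s["finger_gap"],4),"grip",round(s["grip_force"],1),
     "F(s,e,z)",np.round([s["wrist_force"]@D,s["wrist_force"]@E_,s["wrist_force"][2]],1))
    if goal is not None: print("tool shift cm",(R.T@(np.array(goal)-p)*100).round(2))
E
python3 -c "
from h import *
st([.523,-.003,.214])"
```

```text
time_s: 0.9
tool_pos: [0.341, -0.2997, 0.2138]
eef_rot: [-2.358, -2.073, -0.002]
wrist_force: [-0.8, 0.1, 0.5]
finger_gap: 0.0661
grip_force: 0.0
t 0.9 p [ 0.341  -0.2997  0.2138] s,e mm [-249.3  379.4] yaw x 82.64 gap 0.0661 grip 0.0 F(s,e,z) [-0.  -0.8  0.5]
tool shift cm [3.176e+01 1.425e+01 3.000e-02]
```

```bash
python3 -m jog '[[6.6,[31.8,14.2,0],0],[6.6,[31.8,14.2,0],0],[6.6,[31.8,14.2,0],0],[6.6,[31.8,14.2,0],0],[6.6,[31.8,14.2,0],0],[6.6,[31.8,14.2,0],0],[6.6,[31.8,14.2,0],0],[6.6,[31.8,14.2,0],0]]' && python3 -m jog '[[6.6,[0,0,6],0],[6.6,[0,0,10],0],[6.6,[0,0,10],0],[6.6,[0,0,10],0]]'>/dev/null
python3 -c "
from h import *
s=manip.get_state();p,d=manip.grab_frame('wrist');cv2.imwrite('pics/w1.png',p[:,:,::-1])
st([.523,-.003,.02])"
```

```text
time_s: 1.7
tool_pos: [0.5263, -0.0049, 0.2137]
eef_rot: [-2.366, -2.067, -0.002]
wrist_force: [-0.3, -1.2, -0.4]
finger_gap: 0.0659
grip_force: 0.0
t 2.15 p [ 0.5247 -0.0097  0.1156] s,e mm [ 63.4 521. ] yaw x 82.01 gap 0.066 grip 0.0 F(s,e,z) [ 0.3  0.1 -0.3]
tool shift cm [ 0.64 -0.28  9.56]
```

View pics/w1.png

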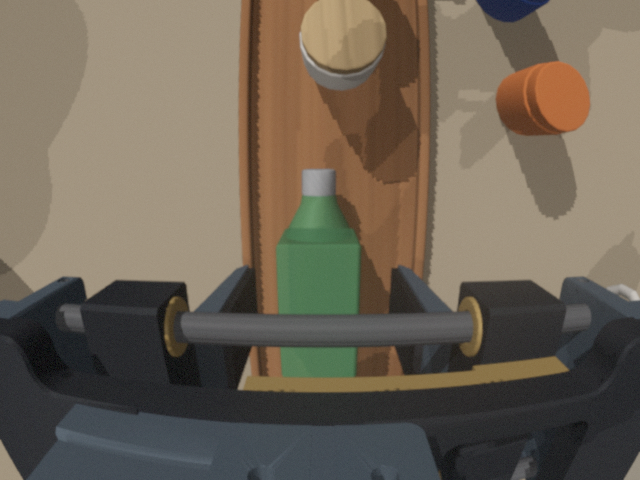

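The wrist view shows the bottle between the open fingertips: body edges at columns 278 and 360, shoulder at row 240, cap at (319,182), lane parallel to the picture. I'll refine the lateral and lengthwise position from this picture.

```bash
python3 - <<'E'
from h import *
c=manip.camera_info("wrist");K=c["mtx"];C=-c["R"].T@c["t"]
def ray(u,v,z):
    x,y=u-K[0,2],v-K[1,2];r=np.hypot(x,y);th=r/K[0,0]
    d=c["R"].T@np.array([np.sin(th)*x/r,np.sin(th)*y/r,np.cos(th)]);return C+d*(z-C[2])/d[2]
for u,v,z in((278,260,.062),(360,260,.062),(277,245,.062),(359,245,.062),(319,171,.035),(245,200,.018),(429,200,.018)):
    P=ray(u,v,z);print((u,v),P.round(4),"s,e",np.round([P@D*1e3,P@E_*1e3],1))
st()
E
```

```text
(278, 260) [ 0.4968 -0.0016  0.062 ] s,e [ 67.5 492.2]
(360, 260) [ 0.5482 -0.0089  0.062 ] s,e [ 67.5 544.1]
(277, 245) [0.4978 0.0081 0.062 ] s,e [ 77.3 491.8]
(359, 245) [0.5487 0.0009 0.062 ] s,e [ 77.3 543.2]
(319, 171) [0.5299 0.0487 0.035 ] s,e [122. 518.]
(245, 200) [0.4727 0.0352 0.018 ] s,e [100.6 463.2]
(429, 200) [0.6081 0.0166 0.018 ] s,e [101.1 599.9]
t 2.15 p [ 0.5247 -0.0097  0.1156] s,e mm [ 63.4 521. ] yaw x 82.01 gap 0.066 grip 0.0 F(s,e,z) [ 0.3  0.1 -0.3]
```

```bash
python3 -m jog '[[6.6,[0.6,-0.3,4],0],[6.6,[0.6,-0.3,7],0],[6.6,[0.6,-0.3,9],0],[6.6,[0.6,-0.3,9.5],0],[6.6,[0.6,-0.3,9.5],0],[6.6,[0.6,-0.3,9.5],0]]' 10 >/dev/null
python3 -c "
from h import *
st()"
python3 -m jog '[[5.2,[0,0,0],0],[5.0,[0,0,0],0],[5.0,[0,0,0],0],[5.0,[0,0,0],0],[5.0,[0,0,0],0]]' 10
python3 -c "
from h import *
st()"
```

```text
t 2.75 p [ 0.5232 -0.0032  0.0208] s,e mm [ 69.7 518.5] yaw x 82.02 gap 0.0663 grip 0.0 F(s,e,z) [-1.1  0.  -0.6]
time_s: 3.25
tool_pos: [0.5223, -0.003, 0.0199]
eef_rot: [2.37, 2.061, 0.001]
wrist_force: [-2.7, 1.2, 12.2]
finger_gap: 0.0541
grip_force: 10.0
t 3.25 p [ 0.5223 -0.003   0.0199] s,e mm [ 69.7 517.7] yaw x 82.03 gap 0.0541 grip 10.0 F(s,e,z) [ 0.8 -2.8 12.2]
```

```bash
python3 -m jog '[[5.0,[0.5,0.1,-0.1],0],[5.0,[1.5,0.3,-0.2],0],[5.0,[2.5,0.5,-0.2],0],[5.0,[3.5,0.7,-0.2],0],[5.0,[4.0,0.8,-0.2],0],[5.0,[4.0,0.8,-0.2],0],[5.0,[4.0,0.8,-0.2],0]]' 10 >/dev/null
python3 -c "
from h import *
st()
p,d=manip.grab_frame('side');p,W=cloud('side',p,d)
hsv=cv2.cvtColor(p,cv2.COLOR_RGB2HSV).astype(int);z=W[...,2]
g=(hsv[...,0]>45)&(hsv[...,0]<85)&(hsv[...,1]>90)&(z>.02)&(z<.2)&(W[...,0]<.65)
print(g.sum(),np.percentile(W[g]@D,[1,99]),np.percentile(z[g],[1,99]))
cv2.imwrite('pics/s2.png',p[:,:,::-1])"
```

```text
t 3.95 p [0.5352 0.0357 0.0208] s,e mm [109.8 525.1] yaw x 82.07 gap 0.0544 grip 10.0 F(s,e,z) [ 0.2 -0.5 -2.6]
1545 [0.01640894 0.1269207 ] [0.02305656 0.06473007]
```

View pics/s2.png

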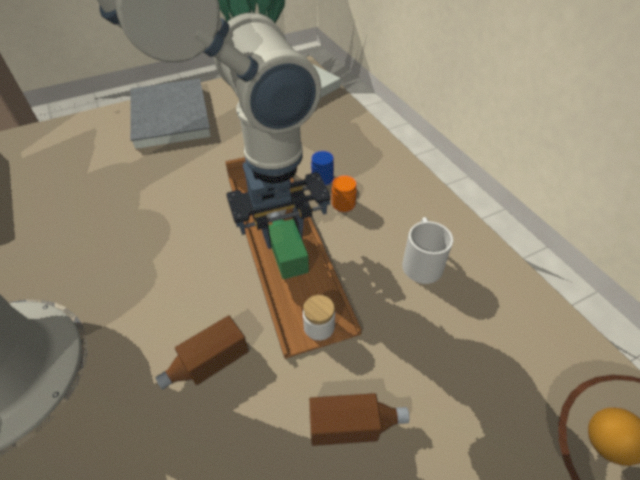

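The bottle has been dragged clear of jar_end: its base is at side pixel (293,262), jar_end is still at (318,318), and the fingers hold it near the shoulder. Next I tilt it up along an arc with a light grip.

```bash
python3 -m jog '[[5.0,[-0.3,0,-0.8],0],[5.0,[-0.7,0,-1.5],0],[5.0,[-1.1,0,-2.2],0],[5.0,[-1.6,0,-2.9],0],[5.0,[-2.2,0,-3.5],0],[5.0,[-2.8,0,-4.1],0],[5.0,[-2.8,0,-4.1],0]]' 6 >/dev/null
cat >> h.py <<'E'
def tilt(name):
    for n in("side","scene"):
        p,W=cloud(n)
        hsv=cv2.cvtColor(p,cv2.COLOR_RGB2HSV).astype(int);z=W[...,2]
        g=(hsv[...,0]>45)&(hsv[...,0]<85)&(hsv[...,1]>90)&(z>.0)&(z<.2)&(W[...,0]<.65)&(W[...,0]>.4)
        g=cv2.morphologyEx(g.astype(np.uint8),cv2.MORPH_OPEN,np.ones((3,3)))>0
        s=W@D*1e3;Z=z*1e3
        if g.sum()<50: print(n,"no green");continue
        ext=np.percentile(s[g],[1,99]).round(1);zx=np.percentile(Z[g],[1,99]).round(1)
        q=np.c_[s[g],Z[g],(W@E_*1e3)[g]]
        print(n,g.sum(),"s",ext,"z",zx,"e",np.percentile(q[:,2],[1,99]).round(1))
        np.savez(f"pics/{name}_{n}.npz",q=q)
        cv2.imwrite(f"pics/{name}_{n}.png",p[:,:,::-1])
        # plane normals in cloud: dominant faces by depth-gradient normals
        N=np.cross(np.roll(W,-2,1)-np.roll(W,2,1),np.roll(W,-2,0)-np.roll(W,2,0));N/=np.linalg.norm(N,axis=-1,keepdims=True)+1e-12
        gi=cv2.erode(g.astype(np.uint8),np.ones((5,5)))>0
        a=np.degrees(np.arctan2((N@D)[gi],-N[...,2][gi]));ne=abs((N@E_)[gi])<.3
        h,b=np.histogram(((a[ne])%90),18,(0,90));print(" face angle mod 90:",h.tolist())
E
python3 -c "
from h import *
st();tilt('t1')"
```

```text
t 4.7 p [0.5318 0.0069 0.0628] s,e mm [ 80.9 525.7] yaw x 81.99 gap 0.0542 grip 6.0 F(s,e,z) [ 0.4  1.  -2.8]
side 1539 s [-11.8 100.4] z [ 57.4 105.2] e [499.  552.3]
 face angle mod 90: [143, 121, 117, 74, 50, 21, 11, 10, 2, 2, 0, 1, 2, 8, 4, 16, 66, 101]
scene 772 s [-9.8 68.2] z [ 50.7 145.5] e [503.3 566.7]
 face angle mod 90: [65, 55, 57, 39, 23, 8, 3, 0, 0, 0, 0, 0, 0, 0, 5, 11, 22, 46]
```

```bash
python3 -m jog '[[5.0,[0.9,0,1.2],0],[5.0,[1.8,0,2.4],0],[5.0,[2.5,0,3.4],0],[5.0,[2.8,0,4.0],0],[5.0,[2.8,0,4.1],0],[5.0,[2.8,0,4.1],0]]' 6 >/dev/null
python3 -m jog '[[5.0,[0,0,0],0],[5.0,[0,0,0],0],[5.0,[-0.1,0,-0.3],0],[5.0,[-0.2,0,-0.6],0],[5.0,[-0.3,0,-0.9],0],[5.0,[-0.5,0,-1.2],0],[5.0,[-0.5,0,-1.2],0]]' 3 >/dev/null
python3 -c "
from h import *
st();tilt('t2')"
```

```text
t 6.1 p [0.5349 0.0304 0.0335] s,e mm [104.5 525.5] yaw x 82.02 gap 0.0537 grip 3.0 F(s,e,z) [ 0.9  0.6 -2. ]
side 1564 s [  9.8 124.5] z [29.9 75.1] e [498.8 552.1]
 face angle mod 90: [158, 157, 117, 81, 48, 22, 21, 6, 11, 3, 3, 3, 11, 14, 11, 14, 43, 103]
scene 930 s [12.1 92.8] z [ 15.7 116.3] e [503.3 568.2]
 face angle mod 90: [50, 42, 55, 42, 26, 20, 2, 2, 1, 1, 1, 0, 0, 0, 3, 6, 29, 35]
```

```bash
cat >> h.py <<'E'
def slope(name):
    q=np.load(f"pics/{name}_side.npz")["q"]
    lo=np.percentile(q[:,0],2)
    B=[];
    for b in np.arange(lo+6,lo+74,6):
        m=abs(q[:,0]-b)<3
        if m.sum()>8:B.append((b,np.percentile(q[m,1],75)))
    B=np.array(B);k=np.polyfit(B[:,0],B[:,1],1);print("top slope deg",np.degrees(np.arctan(k[0])).round(1),B[:,1].round(1).tolist())
E
python3 -c "
from h import *
slope('t1');slope('t2')"
```

```text
top slope deg 6.8 [94.4, 95.1, 95.7, 96.5, 97.1, 98.0, 98.8, 99.2, 99.9, 100.9, 101.4, 102.3]
top slope deg 8.0 [62.3, 63.8, 63.7, 64.9, 65.5, 66.8, 67.4, 68.4, 69.1, 70.3, 70.7, 71.7]
```

```bash
python3 -m jog '[[5.0,[-0.1,0,-0.2],0],[5.0,[-0.2,0,-0.4],0],[5.0,[-0.4,0,-0.7],0],[5.0,[-0.6,0,-1.0],0],[5.0,[-0.6,0,-1.0],0]]' 3 >/dev/null
python3 -c "
from h import *
st();tilt('t3');slope('t3')"
```

```text
t 6.7 p [0.5339 0.0244 0.0433] s,e mm [ 98.4 525.3] yaw x 82.02 gap 0.0542 grip 3.0 F(s,e,z) [ 0.1 -0.1 -1.5]
side 1529 s [  4.5 117.9] z [44.2 84.3] e [498.7 552.4]
 face angle mod 90: [91, 123, 137, 123, 80, 63, 41, 19, 14, 10, 9, 3, 3, 12, 16, 9, 24, 66]
scene 829 s [ 7.  89.3] z [16.  81.4] e [503.7 554.9]
 face angle mod 90: [17, 24, 31, 31, 32, 15, 17, 5, 0, 1, 1, 0, 0, 0, 0, 3, 6, 14]
top slope deg 14.0 [62.3, 64.2, 65.4, 66.9, 68.5, 69.5, 71.6, 73.0, 74.2, 76.2, 77.5, 78.6]
```

```bash
python3 -m jog '[[5.0,[-0.5,0,-0.8],0],[5.0,[-1.2,0,-1.5],0],[5.0,[-2.0,0,-2.2],0],[5.0,[-2.8,0,-2.8],0],[5.0,[-3.7,0,-3.4],0],[5.0,[-3.7,0,-3.4],0]]' 3 >/dev/null
python3 -c "
from h import *
st();tilt('t4');slope('t4')"
```

```text
t 7.4 p [ 0.529  -0.0133  0.0779] s,e mm [ 60.4 525.7] yaw x 81.97 gap 0.0536 grip 3.0 F(s,e,z) [ 0.9 -0.6  1.4]
side 767 s [-15.5  77.3] z [ 49.2 117.2] e [499.  553.1]
 face angle mod 90: [9, 14, 8, 7, 12, 14, 11, 11, 7, 6, 10, 5, 9, 5, 4, 9, 8, 8]
scene 513 s [-15.5  64.4] z [ 23.7 109.5] e [503.7 554.9]
 face angle mod 90: [0, 0, 0, 0, 4, 4, 3, 12, 3, 12, 5, 1, 1, 0, 0, 0, 0, 0]
top slope deg 40.5 [59.6, 65.9, 69.7, 77.5, 81.2, 87.0, 93.5, 98.5, 103.7, 109.3, 112.9, 111.9]
```

```bash
python3 -m jog '[[5.0,[-0.9,0,-0.4],0],[5.0,[-1.9,0,-0.7],0],[5.0,[-2.9,0,-0.9],0],[5.0,[-3.9,0,-1.0],0],[5.0,[-3.9,0,-1.0],0]]' 3 >/dev/null
python3 -c "
from h import *
st();tilt('t5')"
```

```text
t 8.0 p [ 0.5231 -0.052   0.0871] s,e mm [ 21.3 525.3] yaw x 81.97 gap 0.0539 grip 3.0 F(s,e,z) [ 0.1 -1.5  2.8]
side 983 s [-31.3  35.3] z [ 35. 132.] e [498.6 552.4]
 face angle mod 90: [3, 2, 7, 8, 8, 8, 9, 4, 17, 14, 14, 25, 26, 34, 29, 20, 8, 5]
scene 461 s [-29.6  51.1] z [ 19.6 120. ] e [503.  555.3]
 face angle mod 90: [0, 0, 0, 0, 0, 0, 0, 0, 0, 2, 0, 0, 4, 7, 0, 1, 0, 0]
```

View pics/t5_scene.png

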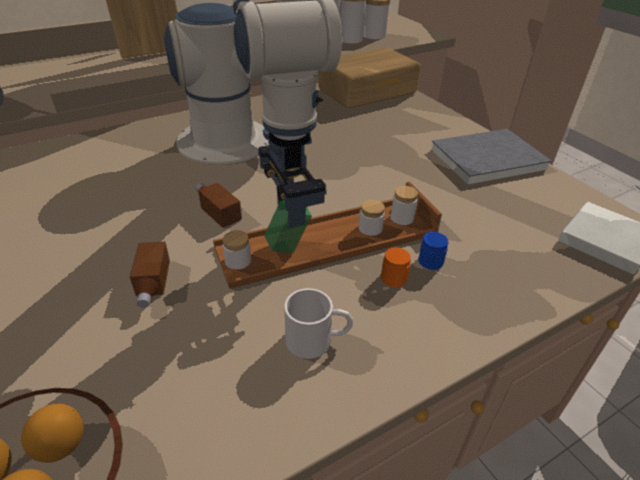

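The bottle leans at about 65° in the gripper (scene (290,225)) with its base edge on the floor. jar_end at (237,250) and the mug have not moved.

```bash
python3 -m jog '[[5.0,[-0.5,0,0],0],[5.0,[-1.0,0,0],0],[5.0,[-1.5,0,0],0],[5.0,[-2.0,0,0],0],[5.0,[-2.4,0,0.1],0],[5.0,[-2.8,0,0.2],0],[5.0,[-2.8,0,0.2],0]]' 3 >/dev/null
cat >> h.py <<'E'
def faceang(name):
    # back (-y) face: side-camera points, s against z, between z 30 and 95
    q=np.load(f"pics/{name}_side.npz")["q"];B=[]
    for b in np.arange(30,92,6):
        m=(abs(q[:,1]-b)<3)
        if m.sum()>8:B.append((b,np.percentile(q[m,0],20)))
    B=np.array(B);k=np.polyfit(B[:,0],B[:,1],1);print("back face lean deg (+ = toward board)",np.degrees(np.arctan(k[0])).round(1),B.round(1).tolist())
E
python3 -c "
from h import *
faceang('t5');st();tilt('t6');faceang('t6')"
```

```text
back face lean deg (+ = toward board) 24.6 [[36.0, -31.2], [42.0, -29.4], [48.0, -26.5], [54.0, -23.9], [60.0, -21.6], [66.0, -17.3], [72.0, -15.0], [78.0, -10.7], [84.0, -10.2], [90.0, -8.0]]
t 8.8 p [ 0.5192 -0.0789  0.0848] s,e mm [ -5.8 525.2] yaw x 82.01 gap 0.054 grip 3.0 F(s,e,z) [-1.  -1.1  1. ]
side 1059 s [-39.3   5.3] z [ 24.2 171.7] e [498.5 552.1]
 face angle mod 90: [17, 6, 6, 5, 3, 4, 4, 6, 10, 9, 4, 13, 10, 18, 27, 42, 44, 46]
scene 418 s [-35.9  25. ] z [ 14.4 114.3] e [505.4 554.8]
 face angle mod 90: [0, 0, 0, 0, 0, 0, 0, 0, 0, 0, 0, 0, 0, 0, 2, 4, 2, 2]
back face lean deg (+ = toward board) 8.7 [[30.0, -36.9], [36.0, -36.0], [42.0, -34.8], [48.0, -33.9], [54.0, -33.1], [60.0, -32.1], [66.0, -31.2], [72.0, -30.9], [84.0, -28.1], [90.0, -27.9]]
```

```bash
python3 -m jog '[[5.0,[-0.4,0,0.1],0],[5.0,[-0.8,0,0.2],0],[5.0,[-1.1,0,0.3],0],[5.0,[-1.4,0,0.35],0],[5.0,[-1.5,0,0.4],0],[5.0,[-1.5,0,0.4],0]]' 3 >/dev/null
python3 -c "
from h import *
st();tilt('t7');faceang('t7')"
```

```text
t 9.5 p [ 0.5173 -0.0933  0.0809] s,e mm [-20.4 525.2] yaw x 82.02 gap 0.0539 grip 3.0 F(s,e,z) [-0.1 -0.2 -2. ]
side 1064 s [-41.7 -12. ] z [ 19.1 134.4] e [498.5 552.5]
 face angle mod 90: [42, 15, 4, 5, 1, 2, 2, 0, 5, 9, 11, 9, 11, 11, 9, 11, 21, 48]
scene 392 s [-39.4   9.6] z [ 13.6 109. ] e [504.4 555.2]
 face angle mod 90: [1, 0, 0, 0, 0, 0, 0, 0, 0, 0, 0, 0, 0, 0, 0, 0, 0, 0]
back face lean deg (+ = toward board) -0.4 [[30.0, -40.4], [36.0, -40.0], [42.0, -40.1], [48.0, -40.2], [54.0, -40.2], [60.0, -40.5], [66.0, -40.4], [72.0, -40.2], [78.0, -40.7]]
```

```bash
python3 -m jog '[[5.0,[0,0,0.05],0],[5.0,[0,0,0.1],0],[5.0,[0,0,0.15],0],[5.0,[0,0,0.2],0],[5.0,[0,0,0.2],0]]' 3
python3 -c "
from h import *
st();tilt('t8');faceang('t8')
f='pics/t8_side.png';im=cv2.imread(f)[150:390,180:440];cv2.imwrite('pics/t8c.png',cv2.resize(im,None,fx=2.3,fy=2.3))"
```

```text
time_s: 10.1
tool_pos: [0.5173, -0.0931, 0.0789]
eef_rot: [-2.37, -2.062, 0.0]
wrist_force: [-2.0, 0.2, 3.0]
finger_gap: 0.0541
grip_force: 3.0
t 10.1 p [ 0.5173 -0.0931  0.0789] s,e mm [-20.2 525.2] yaw x 82.04 gap 0.0541 grip 3.0 F(s,e,z) [-0.1 -2.   3. ]
side 1007 s [-41.5 -12.1] z [ 19.3 130.2] e [498.6 552.6]
 face angle mod 90: [42, 16, 10, 5, 1, 5, 2, 6, 6, 7, 3, 10, 16, 10, 12, 15, 16, 28]
scene 399 s [-39.1  10.6] z [ 13.9 108.1] e [508.2 554.9]
 face angle mod 90: [0, 0, 0, 0, 0, 0, 0, 0, 0, 0, 0, 0, 0, 0, 0, 0, 0, 0]
back face lean deg (+ = toward board) 0.0 [[30.0, -40.5], [36.0, -40.3], [42.0, -40.6], [48.0, -40.4], [54.0, -40.2], [60.0, -40.3], [66.0, -40.3], [72.0, -40.3], [78.0, -40.6]]
```

View pics/t8c.png

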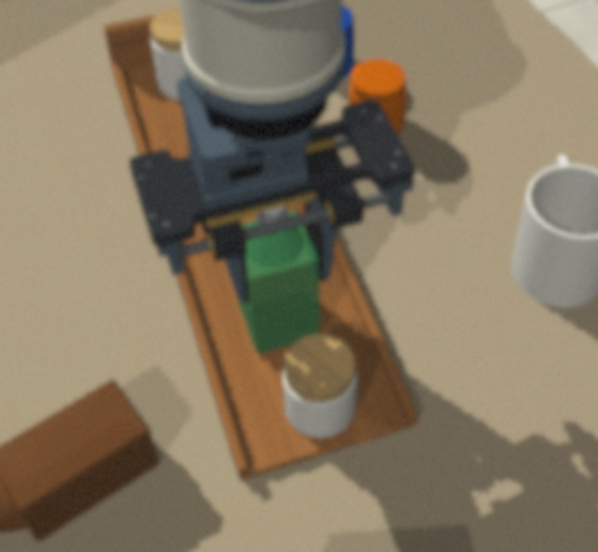

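The bottle now stands upright, lean 0°, seen in the crop at (283,290), clear of jar_end at (320,385). I'll grip it firmly and carry it to the jars.

```bash
python3 -m jog '[[5.0,[0,0,0],0],[5.0,[0,0,0],0],[5.0,[0,0,0],0],[5.0,[0,0,-0.1],0],[5.0,[0,0,-0.15],0],[5.0,[0,0,-0.15],0]]' 45
python3 -m jog '[[5.0,[1,0,-0],0],[5.0,[3,0.1,0],0],[5.0,[5.5,0.1,0],0],[5.0,[8,0.1,0],0],[5.0,[10.5,0.1,0],0],[5.0,[13,0.1,0],0],[5.0,[14.5,0.1,0],0],[5.0,[15,0.1,0],0]]' 
python3 -c "
from h import *
st();tilt('t9');faceang('t9')
for n in('side','scene'): rep(n,*cloud(n))"
```

```text
time_s: 10.8
tool_pos: [0.5174, -0.0933, 0.0804]
eef_rot: [2.37, 2.062, 0.0]
wrist_force: [1.0, -0.5, -3.1]
finger_gap: 0.0538
grip_force: 45.0
time_s: 11.6
tool_pos: [0.5391, 0.0568, 0.0803]
eef_rot: [-2.369, -2.064, -0.0]
wrist_force: [-0.3, -0.2, -3.6]
finger_gap: 0.0538
grip_force: 45.0
t 11.6 p [0.5391 0.0568 0.0803] s,e mm [131.3 526. ] yaw x 82.13 gap 0.0538 grip 45.0 F(s,e,z) [-0.2 -0.3 -3.6]
side 1193 s [109.7 152.3] z [ 18.8 134.7] e [499.6 553.2]
 face angle mod 90: [54, 21, 16, 5, 3, 5, 5, 4, 8, 9, 5, 8, 14, 16, 9, 18, 36, 43]
scene 466 s [111.3 161.7] z [ 14.4 122.9] e [501.5 556. ]
 face angle mod 90: [3, 1, 2, 4, 0, 2, 3, 3, 2, 3, 0, 5, 3, 3, 2, 3, 3, 2]
back face lean deg (+ = toward board) -0.0 [[30.0, 110.9], [36.0, 111.1], [42.0, 111.0], [48.0, 110.9], [54.0, 110.5], [60.0, 110.7], [66.0, 110.8], [72.0, 110.9], [78.0, 110.9], [84.0, 111.0], [90.0, 111.0]]
side green top 109 z 0.0615 ((533.7584228515625, 37.028316497802734), (14.960189819335938, 53.35306167602539), 67.28337097167969)
side lid px [344. 184.] z 0.0625 c [704.2  84.1] r 26.1
side lid px [318. 309.] z 0.0704 c [ 512.4 -172.1] r 26.0
side lid px [563. 421.] z 0.0621 c [ 731.5 -487.7] r 21.3
scene green top 105 z 0.0613 ((557.196044921875, 49.38916778564453), (62.57124328613281, 29.690431594848633), 44.071075439453125)
scene lid px [406. 194.] z 0.0819 c [560.1 218.3] r 27.1
scene lid px [373. 208.] z 0.07 c [557.3 132.4] r 27.0
scene lid px [235. 240.] z 0.0704 c [ 512.6 -170. ] r 27.0
scene lid px [397. 256.] z 0.0622 c [705.8  86.2] r 25.8
```

```bash
python3 -m jog '[[5.0,[0.7,0,0],0],[5.0,[1.4,0,0],0],[5.0,[2.1,0,0],0],[5.0,[2.8,0,0],0],[5.0,[3.5,0,0],0],[5.0,[4.2,0,0],0],[5.0,[4.8,0,0],0],[5.0,[5.0,0,0],0]]' 
python3 -m jog '[[5.0,[0.1,0,0],0],[5.0,[0.2,0,0],0],[5.0,[0.3,0,0],0],[5.0,[0.3,0,0],0]]' 
python3 -c "
from h import *
st();tilt('t10');faceang('t10')
for n in('scene',): rep(n,*cloud(n))"
```

```text
time_s: 12.6
tool_pos: [0.5461, 0.1053, 0.0805]
eef_rot: [2.369, 2.062, -0.0]
wrist_force: [-0.2, -5.9, 0.8]
finger_gap: 0.0534
grip_force: 45.0
time_s: 13.0
tool_pos: [0.5464, 0.1075, 0.0804]
eef_rot: [2.37, 2.062, -0.0]
wrist_force: [-0.7, -4.8, -1.1]
finger_gap: 0.0539
grip_force: 45.0
t 13.0 p [0.5464 0.1075 0.0804] s,e mm [182.5 526.1] yaw x 82.03 gap 0.0539 grip 45.0 F(s,e,z) [-4.9  0.  -1.1]
side 1185 s [160.3 206.7] z [ 18.9 134.9] e [501.1 553. ]
 face angle mod 90: [36, 40, 10, 5, 4, 2, 6, 1, 10, 10, 11, 10, 15, 17, 22, 19, 27, 45]
scene 544 s [162.7 211.6] z [ 14.2 125.2] e [500.3 556.6]
 face angle mod 90: [5, 1, 0, 1, 1, 0, 3, 0, 0, 1, 4, 1, 0, 2, 2, 2, 3, 0]
back face lean deg (+ = toward board) -0.1 [[30.0, 161.9], [36.0, 162.3], [42.0, 162.0], [48.0, 161.8], [54.0, 161.9], [60.0, 161.7], [66.0, 162.3], [72.0, 162.0], [78.0, 162.1], [84.0, 161.7], [90.0, 161.9]]
scene green top 119 z 0.0615 ((563.1517944335938, 100.55950927734375), (66.7171859741211, 32.54945373535156), 40.17570495605469)
scene lid px [407. 194.] z 0.0818 c [561.3 221.1] r 26.4
scene lid px [389. 205.] z 0.07 c [563.6 167.2] r 26.2
scene lid px [235. 240.] z 0.0705 c [ 513.4 -171.6] r 25.8
scene lid px [397. 256.] z 0.0621 c [705.4  85.9] r 25.7
scene lid px [ 90. 397.] z 0.0624 c [ 731.5 -486.4] r 21.0
```

```bash
python3 -m jog '[[5.0,[0.1,0,0],0],[5.0,[0.2,0,0],0],[5.0,[0.3,0,0],0],[5.0,[0.4,0,0],0],[5.0,[0.4,0,0],0]]' 
python3 -c "
from h import *
st();rep('scene',*cloud('scene'))"
```

```text
time_s: 13.65
tool_pos: [0.5471, 0.1116, 0.0804]
eef_rot: [2.37, 2.062, 0.0]
wrist_force: [-0.9, -4.7, -1.8]
finger_gap: 0.0537
grip_force: 45.0
t 13.65 p [0.5471 0.1116 0.0804] s,e mm [186.7 526.2] yaw x 82.03 gap 0.0537 grip 45.0 F(s,e,z) [-4.8 -0.2 -1.8]
scene green top 110 z 0.0614 ((562.876953125, 104.6051254272461), (67.21776580810547, 35.243431091308594), 38.73749542236328)
scene lid px [408. 193.] z 0.0818 c [562.4 226.1] r 26.0
scene lid px [391. 204.] z 0.07 c [562.9 173.2] r 26.1
scene lid px [235. 240.] z 0.0704 c [ 512.8 -170.9] r 26.4
scene lid px [397. 256.] z 0.0622 c [705.5  86. ] r 26.0
scene lid px [ 88. 397.] z 0.0618 c [ 731.3 -487.3] r 20.7
```

```bash
python3 -m jog '[[5.0,[0.1,0,0],0],[5.0,[0.1,0,0],0],[5.0,[0.2,0,0],0],[5.0,[0.2,0,0],0]]' | grep -E "wrist|pos"
python3 -m jog '[[5.0,[0.1,0,0],0],[5.0,[0.1,0,0],0]]' | grep -E "wrist|pos"
```

```text
tool_pos: [0.5473, 0.1137, 0.0804]
wrist_force: [-0.7, -3.8, -2.0]
tool_pos: [0.5474, 0.1147, 0.0804]
wrist_force: [-0.6, -4.2, -2.2]
```

```bash
python3 -m jog '[[5.0,[0.1,0,0],0],[5.0,[0.1,0,0],0]]' | grep -E "wrist|pos"; python3 -c "
from h import *
st();rep('scene',*cloud('scene'))"
```

```text
tool_pos: [0.5476, 0.1157, 0.0804]
wrist_force: [-0.4, -4.5, -1.1]
t 14.5 p [0.5476 0.1157 0.0804] s,e mm [190.8 526.2] yaw x 82.04 gap 0.0536 grip 45.0 F(s,e,z) [-4.5  0.2 -1.1]
scene green top 99 z 0.0624 ((562.744140625, 108.385498046875), (68.51594543457031, 33.93606948852539), 38.682552337646484)
scene lid px [410. 193.] z 0.0817 c [562.5 230.4] r 26.7
scene lid px [392. 204.] z 0.0698 c [563.2 176. ] r 26.8
scene lid px [235. 240.] z 0.0704 c [ 511.8 -171.6] r 27.0
scene lid px [397. 256.] z 0.0621 c [705.1  85.8] r 26.0
scene lid px [ 88. 397.] z 0.0624 c [ 731.2 -488.7] r 20.7
```

```bash
python3 -m jog '[[5.0,[0.05,0,0],0],[5.0,[0.1,0,0],0],[5.0,[0.1,0,0],0]]' | grep -E "wrist|pos"
python3 -m jog '[[5.0,[0.05,0,0],0],[5.0,[0.1,0,0],0],[5.0,[0.1,0,0],0]]' | grep -E "wrist|pos"
```

```text
tool_pos: [0.5477, 0.1167, 0.0804]
wrist_force: [-0.9, -5.0, -1.7]
tool_pos: [0.5478, 0.1171, 0.0805]
wrist_force: [-1.7, -9.4, 0.6]
```

```bash
python3 -m jog '[[5.0,[0.05,0,0],0],[5.0,[0.1,0,0],0],[5.0,[0.1,0,0],0]]' | grep -E "wrist|pos"
```

```text
tool_pos: [0.5478, 0.1173, 0.0805]
wrist_force: [-2.5, -16.3, 3.0]
```

```bash
python3 -m jog '[[5.0,[0,0,0],0],[5.0,[0,0,0],0],[5.0,[0,0,0],0],[5.0,[0,0,0],0]]' | grep -E "wrist|pos"; python3 -c "
from h import *
st();tilt('t11');faceang('t11');rep('scene',*cloud('scene'))"
```

```text
tool_pos: [0.5478, 0.1173, 0.0805]
wrist_force: [-1.7, -17.1, 3.1]
t 15.85 p [0.5478 0.1173 0.0805] s,e mm [192.4 526.2] yaw x 82.05 gap 0.0535 grip 45.0 F(s,e,z) [-17.2   0.7   3.1]
side 1167 s [170.3 216.5] z [ 18.4 134.7] e [500. 553.]
 face angle mod 90: [76, 47, 22, 7, 5, 8, 3, 9, 13, 12, 7, 8, 16, 18, 22, 31, 44, 66]
scene 496 s [172.4 220.9] z [ 14.4 123.9] e [499.4 555.9]
 face angle mod 90: [4, 0, 0, 0, 2, 1, 0, 6, 2, 1, 4, 6, 4, 6, 2, 3, 3, 4]
back face lean deg (+ = toward board) 0.5 [[30.0, 171.4], [36.0, 171.0], [42.0, 171.7], [48.0, 171.4], [54.0, 171.8], [60.0, 171.5], [66.0, 171.5], [72.0, 171.6], [78.0, 172.2], [84.0, 171.8], [90.0, 171.8]]
scene green top 105 z 0.0614 ((563.0967407226562, 108.96114349365234), (66.59540557861328, 33.43581008911133), 37.164554595947266)
scene lid px [411. 193.] z 0.0818 c [562.3 231.1] r 26.7
scene lid px [393. 204.] z 0.07 c [563.6 178. ] r 26.6
scene lid px [235. 239.] z 0.0704 c [ 512.6 -171.5] r 27.4
scene lid px [397. 256.] z 0.0622 c [705.1  85.1] r 26.0
```

```bash
python3 -m jog '[[5.0,[0,0,0],0],[5.0,[0,0,0.05],0],[5.0,[0,0,0.1],0],[5.0,[0,0,0.15],0],[5.0,[0,0,0.15],0]]' 4
python3 -m jog '[[5.5,[0,0,0],0],[5.8,[0,0,0],0],[6.2,[0,0,0],0],[6.6,[0,0,0],0],[7,[0,0,0],0],[7,[0,0,0],0]]' | grep -E "wrist|pos|gap"
python3 -c "
from h import *
st();tilt('t12');faceang('t12');rep('scene',*cloud('scene'))"
```

```text
time_s: 16.5
tool_pos: [0.5481, 0.1188, 0.0791]
eef_rot: [2.37, 2.062, 0.001]
wrist_force: [-1.2, -1.4, 3.3]
finger_gap: 0.0535
grip_force: 4.0
tool_pos: [0.548, 0.1186, 0.0789]
wrist_force: [0.4, -0.2, 0.3]
finger_gap: 0.0699
t 17.1 p [0.548  0.1186 0.0789] s,e mm [193.7 526.2] yaw x 82.03 gap 0.0699 grip 0.0 F(s,e,z) [-0.2  0.4  0.3]
side 1168 s [168.4 216.6] z [ 18.  132.5] e [499.8 551. ]
 face angle mod 90: [35, 27, 8, 3, 5, 7, 4, 3, 2, 9, 10, 15, 16, 15, 16, 21, 30, 34]
scene 498 s [158.2 217. ] z [ 14. 162.] e [491.2 581.2]
 face angle mod 90: [0, 2, 0, 5, 2, 3, 5, 0, 2, 4, 1, 6, 2, 3, 3, 4, 3, 7]
back face lean deg (+ = toward board) -0.1 [[30.0, 169.6], [36.0, 170.0], [42.0, 170.1], [48.0, 169.8], [54.0, 170.1], [60.0, 169.9], [66.0, 169.8], [72.0, 170.2], [78.0, 169.8], [84.0, 169.7], [90.0, 169.6]]
scene green top 91 z 0.0604 ((563.9255981445312, 107.96424865722656), (64.23230743408203, 33.23024368286133), 39.530799865722656)
scene lid px [411. 193.] z 0.0817 c [563.  231.3] r 26.3
scene lid px [393. 204.] z 0.07 c [563.7 177.7] r 27.0
scene lid px [235. 240.] z 0.0704 c [ 512.5 -171.4] r 26.6
scene lid px [397. 256.] z 0.0622 c [706.   84.4] r 26.4
```

```bash
python3 -m jog '[[7.6,[0,0,-1],0],[7.6,[0,0,-4],0],[7.6,[0,0,-8],0],[7.6,[0,0,-11],0],[7.6,[-3,-4,-13],0],[7.6,[-6,-8,-13],0],[7.6,[-10,-12,-13],0],[7.6,[-12,-14,-13],0]]' | grep -E "wrist|pos"
python3 -c "
from h import *
for n in('side','scene'):
    p,W=cloud(n);rep(n,p,W)
    hsv=cv2.cvtColor(p,cv2.COLOR_RGB2HSV).astype(int);z=W[...,2]
    g=(hsv[...,0]>45)&(hsv[...,0]<85)&(hsv[...,1]>90)&(z>.03)&(z<.14)&(W[...,0]<.65)&(W[...,0]>.4)
    P=W[g]*1e3;m=P[:,2]<100;print(n,'body s',np.percentile(P[m]@D,[2,10,50,98]).round(1),'e',np.percentile(P[m]@E_,[2,98]).round(1))
    m=(P[:,2]>112);print(' upper s',np.percentile(P[m]@D,[5,50,95]).round(1),'e',np.percentile(P[m]@E_,[5,50,95]).round(1),m.sum())
    c=p[120:300,200:400] if n=='side' else p[140:290,330:470]
    cv2.imwrite(f'pics/end_{n}.png',cv2.resize(c,None,fx=3,fy=3,interpolation=2)[:,:,::-1])
a=cv2.imread('pics/end_side.png');b=cv2.imread('pics/end_scene.png')
h=max(a.shape[0],b.shape[0]);f=lambda i:cv2.copyMakeBorder(i,0,h-i.shape[0],0,0,0)
o=np.hstack([f(a),f(b)]);cv2.imwrite('pics/end.png',cv2.resize(o,(780,int(780*o.shape[0]/o.shape[1]))))
"
```

```text
tool_pos: [0.3902, 0.0185, 0.2096]
wrist_force: [1.0, -1.1, 0.3]
side green top 110 z 0.0617 ((541.7844848632812, 97.42462158203125), (17.91647720336914, 54.868621826171875), 62.83081817626953)
side lid px [253. 159.] z 0.0821 c [559.3 228.6] r 26.7
side lid px [344. 184.] z 0.0625 c [703.3  85.4] r 25.8
side lid px [318. 309.] z 0.0703 c [ 512.4 -172.4] r 25.5
side lid px [563. 420.] z 0.0622 c [ 730.8 -486.9] r 21.2
side body s [168.4 169.3 170.8 186.5] e [499.7 549.7]
 upper s [177.6 185.3 196.8] e [508.8 524.5 542.6] 236
scene green top 102 z 0.0615 ((562.29931640625, 107.8711929321289), (67.09028625488281, 32.19499969482422), 38.17668914794922)
scene lid px [410. 192.] z 0.0818 c [564.2 233.1] r 27.8
scene lid px [393. 204.] z 0.0699 c [564.8 178.5] r 25.8
scene lid px [235. 240.] z 0.0704 c [ 512.7 -169.9] r 26.9
scene lid px [397. 256.] z 0.0621 c [705.2  86.4] r 25.7
scene body s [170.9 171.6 185.  220.2] e [510.5 556.2]
 upper s [180.3 191.1 208.9] e [524.8 538.8 546. ] 179
```

View pics/end.png

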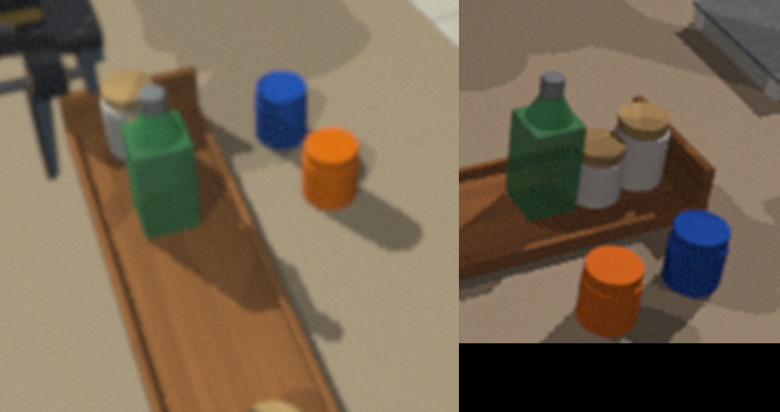

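The row stands tight: bottle at (160,175) left and (547,160) right, both white jars in line up to the end board. Against the pressed pose the bottle sprang back about 1.6 mm, within tolerance.

```bash
python3 -c "
from bench import manip
print(manip.job_done())"
```

```text
the job is handed in; nothing more can be done
None
```

I stood the green glass bottle upright, used it to push the two jars up to the end board, pressed the row at about 17 N (your target was about 15 N), released it and handed the job in; the bottle settled back about 1.6 mm from the near jar, within tolerance, jar_end stayed put and the mug was never approached, but no verdict was returned.

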